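# Pack the blank tins by weight into the carrier

### The arm

A 6-joint arm with a two-finger parallel gripper is mounted at the origin on a cart in front of the work surface, level with it; the furniture and walls round the work are solid. World frame = base frame: x ahead of the robot, y to its left, z up, the work surface at z = 0. Lengths are in m, angles in degrees, forces in N, time in s.
With the tool pointing down it reaches from about 0.25 to 0.725 m from the base axis. Payload 9.7 kg.
Tool frame: the origin (TCP) lies at the very end of the fingers, on their centre line; the grasp point (between the pads) lies 19 mm behind it; x points along the fingers, y is the direction in which the jaws open and shut, and the axes are right-handed (so a half turn about x gives the same grasp; the last joint's range is limited). The gripper opens to 85 mm and grips with 20 to 120 N. Pads are 22 mm wide; open, the fingers measure 114 mm over their backs; the gripper's body (76 mm by 85 mm) begins 54 mm behind the grasp point. The pads swing forward as they close: fully open they stand 13 mm farther back than shut.
Start: joints at [-64.4, 4.979, 10.078, 95.1, 0, 90], TCP at [0.238, -0.496, 0.231] pointing down, gripper open.
Joint ranges: [-179.16, 179.16], [-48.56, 103.87], [-65.8, 70.77], [-126.05, 130.52], [-82.76, 87.17], [-180, 180]. Speed limits (degrees/s): [127.2, 127.2, 147.25, 180, 180, 180].

### API

Orientations are given as [roll, pitch, yaw] about the fixed x, y, z axes, in that order (R = Rz(yaw) Ry(pitch) Rx(roll)).
In Python, from workcell import get_obs, cams, bot gives the robot as it stands.
- The arm moves only by the tool apply_moves, never from a script. Its argument "rows" is a list that holds one entry, the list of rows, each a list of 7 numbers: the shift along the tool's x, y, z in mm, then the turn, a rotation vector about the tool's x, y, z in rad, then the opening, from 0 (shut) to 1 (fully open). A call has 1 to 20 rows; each row is the pose to reach, as a shift and turn from the pose measured when the call began, along the tool's axes at that moment; what a row does not reach only later rows make up. A row lasts 1/10 s, in which the tool goes at most 50 mm and 8.59 degrees, less where a joint would pass 70% of its speed; a pose out of reach is approached as far as the arm can. A call with a gripper value outside its range is refused whole. The fingers move at their own pace and stop on an object; "newtons" is the grip in N (left out, the last holds). Time passes only in rows, so rows that repeat a pose let the fingers close. It gives the time, the measured TCP pose, the force and the opening at its end, in the units of the state.
- get_obs(): the state, without advancing time (a new reading comes with each control period).
- cams.camera(name): name is "scene" or "top" or "wrist"; returns a dict with "pixels" (420x560x3 uint8, red, green, blue), "range_z" (420x560 float32, m along the optical axis (not along the pixel's ray), 0 where there is no reading), "fx", "fy", "cx", "cy" (pixels), "D" ([k1, k2, p1, p2, k3] as OpenCV has them; the pictures are not rectified), "eye" and "attitude" of the camera in the world. Camera axes: x right, y up, looking along -z (the intrinsics and any distortion apply to the point x, -y, -z); pixel columns grow to the right and rows downward; lengths in m; the calibration is good to about 2 mm. A picture is of the moment at which its call begins.
- bot.job_done(): hands the job in, once; it reports no verdict.
Trained networks look in a picture, given as the dict that the camera call returned (one of the last four; its "shot" number tells which), for a name from the list of things; names that differ only in an ending like _2 or _b are one class to them, and where a whole thing is asked for, a point or a joint stands for the part that bears it (a point fixed in the world has none). Each returns a list of dicts, best first, with "confidence" (0 to 1); they miss things now and then, are a little off and sometimes report something else, mostly with a low value. They report only what shows in the picture. A call takes as long as a camera call.
- cams.find_in(label, picture): "at" ([x, y, z] in m, in world coordinates, good to about 4 mm: the middle of the surface that is visible of it).
The state is a dict: "time": time; "q": joint angles; "qd": joint speeds; "joint_efforts": joint torques, N m; "ee_pos": TCP position; "tcp_rot": TCP orientation; "wrist_force": force on the tool from outside, world axes, zero at the start; "torque": the same for the moment, N m; "opening": finger opening in m.
Only numpy, scipy, OpenCV 4.12 (cv2) and the standard library are available. Lean on these libraries where they do the work, as an engineer would, in place of code of your own. Each camera call takes 0.05 s, during which the arm holds its last target.

### The job

Pack the three look-alike tins of metal blanks in the four-post carrier for the walk to the store: heft them to find out what they weigh, then stack them upright one on another between the posts, the heaviest first at the bottom, the middle one on it and the lightest on top. Keep the tins upright all the time, let go of them, and leave the other things on the worktop where they are.

Things in the scene. Friction and masses are not known exactly. Their poses are not given: they have to be found in the camera images.
- tin_a_centre (a point): centre (21 mm above the underside) of one of three closed round metal tins that look exactly alike, 60 mm across, 42 mm high, upright, flat lid; a metal blank shut inside can shift 1 mm. One weighs 0.14-0.18 kg, one 0.36-0.42 kg, one 0.64-0.72 kg; which is which changes every run, whatever its name. z is its axis, up
- tin_b_centre (a point): centre (21 mm above the underside) of one of three closed round metal tins that look exactly alike, 60 mm across, 42 mm high, upright, flat lid; a metal blank shut inside can shift 1 mm. One weighs 0.14-0.18 kg, one 0.36-0.42 kg, one 0.64-0.72 kg; which is which changes every run, whatever its name. z is its axis, up
- tin_c_centre (a point): centre (21 mm above the underside) of one of three closed round metal tins that look exactly alike, 60 mm across, 42 mm high, upright, flat lid; a metal blank shut inside can shift 1 mm. One weighs 0.14-0.18 kg, one 0.36-0.42 kg, one 0.64-0.72 kg; which is which changes every run, whatever its name. z is its axis, up
- tin_a: the same tin as tin_a_centre; origin at the centre of its underside
- tin_b: the same tin as tin_b_centre; origin at the centre of its underside
- tin_c: the same tin as tin_c_centre; origin at the centre of its underside
- carrier: low metal carrier fixed to the worktop: base plate 130 mm (x) by 84 mm (y); four upright round posts 8 mm thick with tapered tops 62 mm above the worktop, 31 mm either way in x and 26 mm in y from the middle, give a 60 mm tin 7 mm play all round. At both x ends a loop 23 mm high. Origin under the middle, z up
- carrier_floor (a point): middle of the top of the carrier's base plate, 6 mm above the worktop, where the stack stands; axes as the carrier. The posts leave it open towards +y and -y, so a gripper that closes along this y axis has room for a finger on either side
- tape_measure: tape measure 31x76x58 mm, loose bystander, origin at the middle of its underside
- centre_punch: centre punch 11x88x11 mm lying down, loose bystander, origin at the middle of its underside
- v_block: steel V-block 36x48x34 mm, loose bystander, origin at the middle of its underside
- oil_can: oil can 58x105x162 mm with a spout, loose bystander, origin at the middle of its underside
- lathe_corner (a point): near left top corner of the bench lathe's dark red headstock, fixed, 0.25 m high; the lathe (parts of it up to 0.42 m high) stands behind and to the right of this point, in the way of a low swing of the arm from the right
- mill_corner (a point): near right corner of the low mill bed lying along the left back, fixed; it reaches 0.35 m to the left (+y) and away from the robot (+x) from here, 40 mm high at this edge and 130 mm high from 60 mm further back; two small knobs stick out 50 mm to the right of it

How it is judged:
By the outcome, as a careful person would: the job done as asked, in the order asked, and still so for the second after the job is handed in, with the robot touching nothing.
It also fails if it takes over 72 s, if anything falls off the work surface, if the arm or the gripper's body presses on something with over 40 N, if the wrist force passes 120 N, or if a joint passes its speed limit or range.

## Working session

There is one attempt and no reset: what is moved stays moved. The work goes in short steps, Python scripts to look and compute and a tool call to move; the robot and the scene stay as the last step left them, time stands still between calls to the robot, and variables do not carry over. Pictures are saved under pics/ and viewed, and the job is handed in when it is done.

Besides the shell and the picture viewer there is one more tool, called after "Request:" as name(argument=value, ...) on one line, values as JSON. apply_moves: Moves the arm, as the interface text tells. Its arguments: {"type":"object","properties":{"rows":{"type":"array"},"newtons":{"type":"number"}},"required":["rows"]}

```bash
ls; mkdir -p pics; cat > h.py <<'E'
from workcell import get_obs,cams,bot
import numpy as np,cv2
from scipy.spatial.transform import Rotation as R
def save(p,n): cv2.imwrite('pics/'+n,cv2.cvtColor(np.asarray(p['pixels']),cv2.COLOR_RGB2BGR))
def cam_R(a):
    a=np.array(a,float)
    if a.shape==(3,3): return a
    if a.size==4: return R.from_quat(a).as_matrix()
    return R.from_euler('xyz',a,degrees=True).as_matrix()
def cloud(p):
    h,w=p['range_z'].shape
    u,v=np.meshgrid(np.arange(w),np.arange(h))
    K=np.array([[p['fx'],0,p['cx']],[0,p['fy'],p['cy']],[0,0,1.]])
    n=cv2.undistortPoints(np.stack([u,v],-1).reshape(-1,1,2).astype(np.float64),K,np.array(p['D'],float)).reshape(h,w,2)
    z=p['range_z']
    P=np.stack([n[...,0]*z,-n[...,1]*z,-z],-1)
    W=P@cam_R(p['attitude']).T+np.array(p['eye'])
    W[z==0]=np.nan
    return W
E
python3 - <<'E'
from h import *
print(get_obs())
for n in ['scene','top','wrist']:
    p=cams.camera(n); save(p,n+'0.png'); print(n,p['shot'],p['eye'],p['attitude'],p['fx'],p['D'])
    for l in ['tin_a','carrier','carrier_floor','tape_measure','centre_punch','v_block','oil_can','lathe_corner','mill_corner']:
        print(l,[(np.round(d['at'],3),round(d['confidence'],2)) for d in cams.find_in(l,p)])
    np.savez('pics/'+n+'0.npz',W=cloud(p),px=p['pixels'])
print(get_obs()['time'])
E
```

```text
pics
{'time': 0.0, 'q': array([-6.44005557e+01,  5.01113814e+00,  1.00333422e+01,  9.50993680e+01,
       -2.05905705e-03,  8.99998391e+01]), 'qd': array([-0.04482619, -0.06136507, -0.0023828 ,  0.02850658, -0.07835843,
       -0.007678  ]), 'joint_efforts': array([-1.45513523e-04, -5.20381308e+01,  4.64808047e+01,  1.61599758e-02,
       -2.91607898e-05,  1.10323919e-05]), 'ee_pos': array([ 0.23753171, -0.49580296,  0.23057275]), 'tcp_rot': array([-88.4716327 ,  89.92280862, 117.12797395]), 'wrist_force': array([ 0.49942947, -0.42889316,  0.7263938 ]), 'torque': array([ 0.03484487, -0.00564801, -0.00254607]), 'opening': 0.08544346270109592}
scene 1 [-0.2772334  -0.84292035  1.01591409] [ 5.40915529e+01 -5.32865837e-02 -4.41337846e+01] 477.33583481604865 [-0.14979366  0.          0.          0.          0.        ]
tin_a [(array([0.423, 0.358, 0.039]), 0.85), (array([0.44 , 0.227, 0.038]), 0.8), (array([0.462, 0.058, 0.042]), 0.73)]
carrier [(array([ 0.477, -0.118,  0.007]), 0.94), (array([0.523, 0.307, 0.036]), 0.36)]
carrier_floor [(array([ 0.476, -0.118,  0.01 ]), 0.61)]
tape_measure [(array([0.521, 0.306, 0.036]), 0.75)]
centre_punch [(array([0.541, 0.15 , 0.012]), 0.44), (array([0.44 , 0.227, 0.035]), 0.19)]
v_block [(array([ 0.633, -0.066,  0.026]), 0.68)]
oil_can []Traceback (most recent call last):
  File "<stdin>", line 6, in <module>
ValueError: it knows: carrier, carrier_floor, centre_punch, oil_can, tape_measure, tin, tin_a_centre, tin_b_centre, tin_c_centre, v_block
```

```bash

python3 - <<'E'
from h import *
for n in ['scene','top','wrist']:
    p=cams.camera(n); save(p,n+'0.png'); print(n,p['shot'],p['eye'],p['attitude'],p['fx'],p['D'])
    if n=='top':
     for l in ['tin','carrier','oil_can']:
        print(l,[(np.round(d['at'],3),round(d['confidence'],2)) for d in cams.find_in(l,p)])
    np.savez('pics/'+n+'0.npz',W=cloud(p),px=p['pixels'])
print(get_obs()['time'])
E
```

```text
scene 2 [-0.2772334  -0.84292035  1.01591409] [ 5.40915529e+01 -5.32865837e-02 -4.41337846e+01] 477.33583481604865 [-0.14979366  0.          0.          0.          0.        ]
top 3 [0.43176181 0.03049484 1.21141305] [  6.53769698  -1.49795499 -91.25027779] 401.0748586969361 [-0.0041415  0.         0.         0.         0.       ]
tin [(array([0.432, 0.366, 0.04 ]), 0.8), (array([0.466, 0.079, 0.042]), 0.76), (array([0.452, 0.237, 0.045]), 0.74)]
carrier [(array([ 0.478, -0.119,  0.007]), 0.68)]
oil_can [(array([ 0.703, -0.099,  0.073]), 0.84)]
wrist 4 [ 0.31083676 -0.46050687  0.37405157] [-1.87377361e+01  4.04273187e-03 -6.43240249e+01] 316.4674866905729 [-0.05030295  0.          0.          0.          0.        ]
0.7
```

View pics/scene0.png

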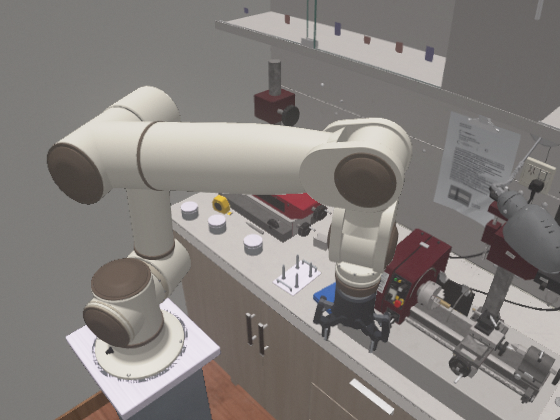

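View pics/top0.png

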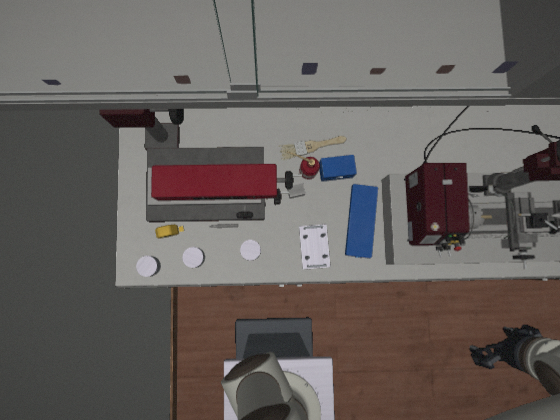

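View pics/wrist0.png

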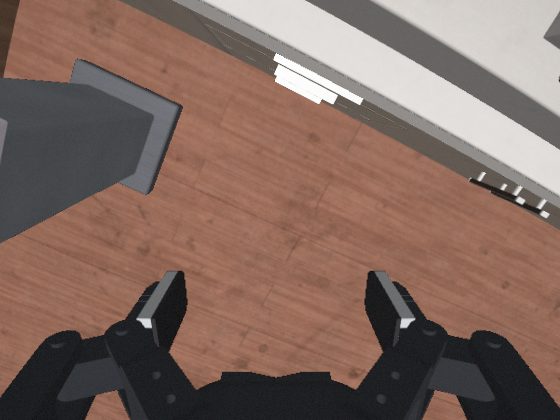

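```bash

python3 - <<'E'
import numpy as np,cv2
for n in ['top','scene']:
    d=np.load(f'pics/{n}0.npz');W=d['W'];px=d['px']
    for c in [(.432,.366),(.452,.237),(.466,.07)]:
        m=(np.hypot(W[...,0]-c[0],W[...,1]-c[1])<.05)&(W[...,2]>.034)&(W[...,2]<.055)
        P=W[m]; (cc,r)=cv2.minEnclosingCircle(P[:,:2].astype(np.float32))
        print(n,c,len(P),'mean',P.mean(0).round(4),'mec',np.round(cc,4),round(r,4),'ext mid',((P.max(0)+P.min(0))/2).round(4))
    if n=='top':
        m=(np.abs(W[...,0]-.478)<.09)&(np.abs(W[...,1]+.119)<.09)
        P=W[m]; a=P[(P[:,2]>.003)]; print(a.min(0),a.max(0))
        b=a[a[:,2]<.012]; print('base',len(b),b.mean(0), cv2.minAreaRect((b[:,:2]*1000).astype(np.float32)))
        w=a[a[:,2]>.03];print('posts',w.round(3).tolist())
        # lathe
        m=(W[...,1]<-.3)&(W[...,2]>.1)&(W[...,2]<.45)&(W[...,0]>.3); print('lathe near', W[m][:, :].min(0),W[m].max(0))
        for y in np.arange(-.5,.6,.05):
            s=W[(abs(W[...,1]-y)<.025)&(W[...,0]>.3)&(W[...,0]<.75)&(W[...,2]<.6)]
            print(round(y,2),[ (round(x,2),round(float(s[(abs(s[:,0]-x)<.025),2].max()),3)) for x in np.arange(.35,.75,.05) if (abs(s[:,0]-x)<.025).any()])
im=cv2.imread('pics/scene0.png')[170:330,160:360]; cv2.imwrite('pics/sc.png',cv2.resize(im,None,fx=4,fy=3.7,interpolation=cv2.INTER_CUBIC))
im=cv2.imread('pics/top0.png')[200:300,130:345]; cv2.imwrite('pics/tc.png',cv2.resize(im,None,fx=3.6,fy=3.6,interpolation=cv2.INTER_CUBIC))
E
```

```text
top (0.432, 0.366) 355 mean [0.4283 0.374  0.0412] mec [0.4286 0.3745] 0.0301 ext mid [0.4282 0.3744 0.0411]
top (0.452, 0.237) 337 mean [0.4507 0.2421 0.0412] mec [0.4509 0.2423] 0.0299 ext mid [0.4512 0.2431 0.041 ]
top (0.466, 0.07) 331 mean [0.4683 0.0758 0.0413] mec [0.4681 0.0759] 0.0298 ext mid [0.4679 0.0758 0.0419]
[ 0.38823415 -0.20890452  0.00300373] [ 0.56573022 -0.0291449   0.06132772]
base 1051 [ 0.4747329  -0.11490547  0.00577575] ((477.03826904296875, -119.12350463867188), (180.19009399414062, 176.95907592773438), 89.79326629638672)
posts [[0.512, -0.14, 0.052], [0.509, -0.137, 0.053], [0.509, -0.139, 0.058], [0.509, -0.141, 0.061], [0.508, -0.085, 0.048], [0.507, -0.087, 0.059], [0.507, -0.089, 0.06], [0.506, -0.137, 0.051], [0.506, -0.139, 0.057], [0.506, -0.142, 0.056], [0.504, -0.084, 0.054], [0.504, -0.087, 0.059], [0.504, -0.09, 0.058], [0.505, -0.139, 0.034], [0.502, -0.085, 0.041], [0.502, -0.087, 0.05], [0.449, -0.141, 0.047], [0.448, -0.143, 0.058], [0.448, -0.146, 0.057], [0.447, -0.091, 0.052], [0.446, -0.141, 0.031], [0.446, -0.14, 0.054], [0.446, -0.143,
[... 4500 characters left out ...]
0.45), 0.006), (np.float64(0.5), 0.004), (np.float64(0.55), 0.006), (np.float64(0.6), 0.007), (np.float64(0.65), 0.007), (np.float64(0.7), 0.6)]
0.5 [(np.float64(0.35), 0.511), (np.float64(0.4), 0.514), (np.float64(0.45), 0.518), (np.float64(0.5), 0.523), (np.float64(0.55), 0.528), (np.float64(0.6), 0.532), (np.float64(0.65), 0.537), (np.float64(0.7), 0.54)]
0.55 []
scene (0.432, 0.366) 158 mean [0.4288 0.3675 0.0408] mec [0.4303 0.3705] 0.0337 ext mid [0.4296 0.3705 0.0405]
scene (0.452, 0.237) 176 mean [0.4504 0.2374 0.0407] mec [0.453  0.2391] 0.0342 ext mid [0.4511 0.2381 0.0407]
scene (0.466, 0.07) 201 mean [0.4682 0.0713 0.0407] mec [0.4682 0.073 ] 0.0339 ext mid [0.4696 0.0745 0.0413]
```

View pics/tc.png

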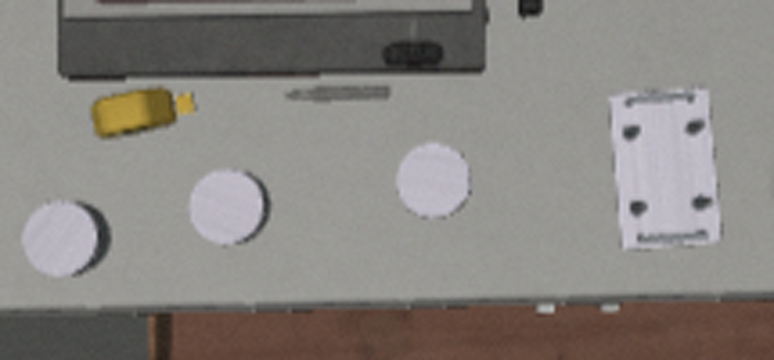

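View pics/sc.png

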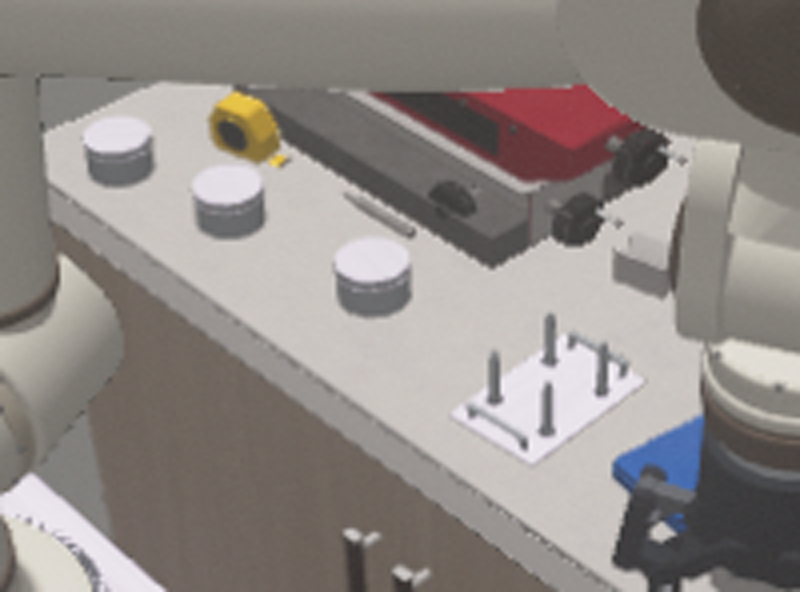

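```bash
cat >> h.py <<'E'
def goto(o,pos,yaw=3.5):
    """tool-frame shift(mm) and rotvec to reach pos with tool x down, tool y along carrier y (nearest sign)"""
    M=R.from_euler('xyz',o['tcp_rot'],degrees=True).as_matrix()
    best=None
    for s in (1,-1):
        y=s*np.array([-np.sin(np.radians(yaw)),np.cos(np.radians(yaw)),0]); x=np.array([0,0,-1.])
        T=np.stack([x,y,np.cross(x,y)],1)
        rv=R.from_matrix(M.T@T).as_rotvec()
        if best is None or np.linalg.norm(rv)<np.linalg.norm(best): best=rv
    return (M.T@(np.array(pos)-np.array(o['ee_pos']))*1000).round(1), best.round(4)
E
python3 - <<'E'
from h import *
o=get_obs();print(R.from_euler('xyz',o['tcp_rot'],degrees=True).as_matrix().round(3))
print(goto(o,(.40,-.118,.23)), goto(o,(.4,-.118,.23),0))
E
```

```text
[[ 0.     0.432 -0.902]
 [-0.    -0.902 -0.432]
 [-1.     0.    -0.   ]]
(array([   1.3, -270.8, -309.7]), array([ 3.857e-01, -0.000e+00, -1.000e-04])) (array([   1.3, -270.8, -309.7]), array([ 4.468e-01, -0.000e+00, -1.000e-04]))
```

Request:
apply_moves(rows=[[[0,-10,-12,0.01,0,0,1],[0,-30,-35,0.04,0,0,1],[0,-58,-66,0.08,0,0,1],[0,-88,-100,0.13,0,0,1],[0,-118,-135,0.17,0,0,1],[0,-148,-169,0.21,0,0,1],[0,-178,-204,0.25,0,0,1],[0,-208,-238,0.3,0,0,1],[0,-236,-270,0.34,0,0,1],[0,-258,-295,0.37,0,0,1],[1,-268,-307,0.385,0,0,1],[1,-271,-310,0.386,0,0,1],[1,-271,-310,0.386,0,0,1],[1,-271,-310,0.386,0,0,1]]], newtons=60)

```text
time: 2.1
ee_pos: [0.3999, -0.1183, 0.2303]
tcp_rot: [68.7, 90.0, -107.8]
wrist_force: [-0.0, 0.3, 0.8]
opening: 0.0856
```

```bash

python3 - <<'E'
from h import *
p=cams.camera('wrist'); save(p,'w1.png'); W=cloud(p); np.savez('pics/w1.npz',W=W,px=p['pixels'])
o=get_obs(); print(o['time'],o['ee_pos'],o['tcp_rot'],o['wrist_force'],p['eye'])
m=(np.abs(W[...,0]-.478)<.09)&(np.abs(W[...,1]+.119)<.09)
P=W[m]; w=P[(P[:,2]>.05)&(P[:,2]<.068)]
for c in [(.508,-.14),(.506,-.087),(.446,-.144),(.444,-.091)]:
    q=w[np.hypot(w[:,0]-c[0],w[:,1]-c[1])<.014]; print(c,len(q),q.mean(0).round(4),((q.min(0)+q.max(0))/2).round(4))
b=P[(P[:,2]>.004)&(P[:,2]<.009)];print('table',np.nanmedian(P[:,2]))
E
```

```text
2.15 [ 0.39984828 -0.11846507  0.230342  ] [ 95.36497241  89.99053557 -81.20181022] [ 0.84698118  0.1962651  -0.4811267 ] [ 0.48104366 -0.11351185  0.3731052 ]
(0.508, -0.14) 55 [ 0.5083 -0.1416  0.0572] [ 0.5083 -0.142   0.0568]
(0.506, -0.087) 60 [ 0.5056 -0.0893  0.057 ] [ 0.5055 -0.0889  0.0568]
(0.446, -0.144) 49 [ 0.447 -0.145  0.057] [ 0.4464 -0.1457  0.0566]
(0.444, -0.091) 54 [ 0.4441 -0.093   0.0567] [ 0.4436 -0.0929  0.0567]
table 0.28859433030582615
```

View pics/w1.png

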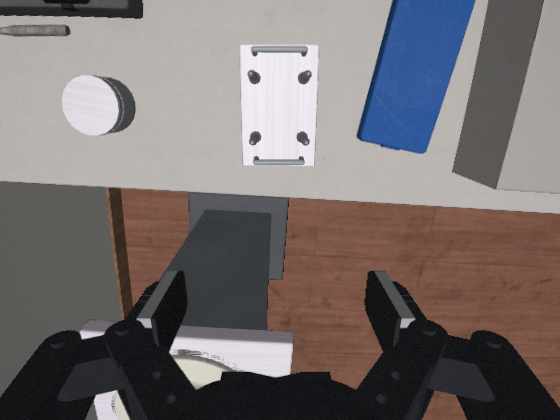

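```bash

python3 - <<'E'
from h import *
W=np.load('pics/w1.npz')['W']
m=(np.hypot(W[...,0]-.4685,W[...,1]-.0755)<.05)&(W[...,2]>.036)&(W[...,2]<.055)
P=W[m];print(cv2.minEnclosingCircle(P[:,:2].astype(np.float32)),P.mean(0))
o=get_obs()
print(goto(o,(.4685,.075,.13),3.2))
E
```

```text
((0.46839675307273865, 0.07438333332538605), 0.030393019318580627) [0.46915878 0.07322808 0.04201677]
(array([ 100.3, -189. ,  -80.1]), array([ 0.0041, -0.    , -0.0002]))
```

Request:
apply_moves(rows=[[[4,-10,-4,0.004,0,0,1],[14,-35,-15,0.004,0,0,1],[30,-70,-30,0.004,0,0,1],[50,-105,-45,0.004,0,0,1],[70,-140,-60,0.004,0,0,1],[88,-170,-72,0.004,0,0,1],[98,-186,-79,0.004,0,0,1],[104,-189,-80,0.004,0,0,1],[120,-189,-80,0.004,0,0,1],[140,-189,-80,0.004,0,0,1],[165,-189,-80,0.004,0,0,1],[190,-189,-80,0.004,0,0,1],[205,-189,-80,0.004,0,0,1],[205,-189,-80,0.004,0,0,1],[205,-189,-80,0.004,0,0,1]]])

```text
time: 3.65
ee_pos: [0.4706, 0.0476, 0.0278]
tcp_rot: [-91.8, 88.8, 93.3]
wrist_force: [-10.8, -1.5, 18.5]
opening: 0.0854
```

```bash

python3 - <<'E'
from h import *
p=cams.camera('wrist'); save(p,'w2.png')
p=cams.camera('scene'); save(p,'s2.png')
im=cv2.imread('pics/s2.png')[150:350,160:410]; cv2.imwrite('pics/s2c.png',cv2.resize(im,None,fx=3,fy=3,interpolation=cv2.INTER_CUBIC))
o=get_obs(); print(o['time'],o['ee_pos'],o['tcp_rot'],o['wrist_force'])
print(goto(o,(.4685,.075,.008),3.2))
E
```

```text
3.75 [0.47055924 0.04758406 0.02783313] [-91.82843946  88.82818844  93.29029198] [-10.30412863  -1.64235565  18.19508738]
(array([ 20.4, -27.1,  -0.4]), array([ 0.0335, -0.0003,  0.0205]))
```

View pics/w2.png

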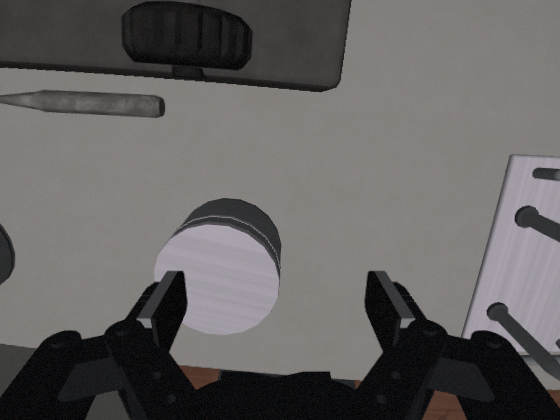

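View pics/s2c.png

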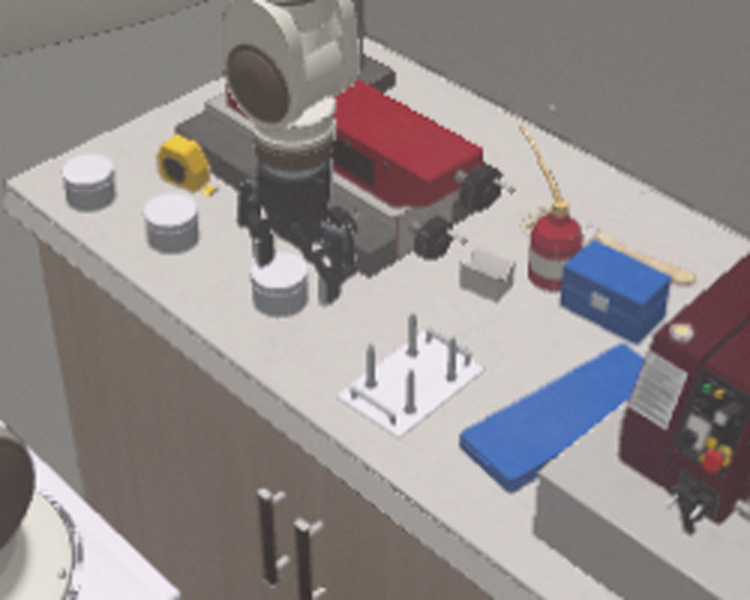

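Request:
apply_moves(rows=[[[-8,0,0,0,0,0,1],[-25,0,0,0,0,0,1],[-45,0,0,0.015,0,0.01,1],[-60,0,0,0.033,0,0.02,1],[-60,0,0,0.033,0,0.02,1],[-60,0,0,0.033,0,0.02,1]]])

```text
time: 4.35
ee_pos: [0.4715, 0.035, 0.0878]
tcp_rot: [-94.8, 89.5, 89.2]
wrist_force: [0.2, 0.8, 0.1]
opening: 0.0852
```

```bash

python3 - <<'E'
from h import *
p=cams.camera('wrist'); save(p,'w3.png'); W=cloud(p)
o=get_obs(); print(o['time'],o['ee_pos'],o['tcp_rot'],o['wrist_force'],o['q'])
m=(np.hypot(W[...,0]-.4685,W[...,1]-.0755)<.05)&(W[...,2]>.036)&(W[...,2]<.055)
P=W[m];print(cv2.minEnclosingCircle(P[:,:2].astype(np.float32)),P.mean(0))
print(goto(o,(.4685,.075,.088),3.2))
E
```

```text
4.4 [0.47112708 0.03518488 0.08715616] [-86.91280568  89.4974501   97.10751114] [ 0.135768   -0.2103906  -0.28821047] [  3.96834851  -5.98216673 -16.73936793  79.2703198    0.50179579
 179.94791117]
((0.46875840425491333, 0.07465425133705139), 0.03032694198191166) [0.47084661 0.07439496 0.04204232]
(array([ -0.5, -39.9,  -0.2]), array([0.0143, 0.0005, 0.0088]))
```

View pics/w3.png

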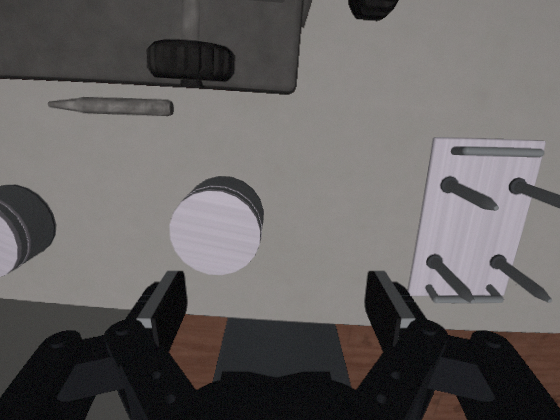

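Request:
apply_moves(rows=[[[-3,0,0,-0.08,0,0,1],[-10,-2,0,-0.2,0,0,1],[-15,-6,0,-0.34,0,0,1],[-15,-10,0,-0.48,0,0,1],[-15,-15,0,-0.62,0,0,1],[-15,-20,0,-0.76,0,0,1],[-15,-25,0,-0.9,0,0,1],[-15,-30,0,-1.04,0,0,1],[-15,-35,0,-1.18,0,0,1],[-15,-38,0,-1.32,0,0,1],[-15,-40,0,-1.46,0,0,1],[-15,-40,0,-1.6,0,0,1],[-15,-40,0,-1.74,0,0,1],[-15,-40,0,-1.88,0,0,1],[-15,-40,0,-2.02,0,0,1],[-15,-40,0,-2.16,0,0,1],[-15,-40,0,-2.3,0,0,1],[-15,-40,0,-2.44,0,0,1],[-15,-40,0,-2.58,0,0,1],[-15,-40,0,-2.7,0,0,1]]])

```text
time: 6.4
ee_pos: [0.4678, 0.075, 0.1012]
tcp_rot: [130.0, 89.5, 109.1]
wrist_force: [0.4, 0.5, -0.1]
opening: 0.0856
```

```bash

python3 - <<'E'
from h import *
o=get_obs(); print(o['time'],o['ee_pos'],o['q'],o['wrist_force'])
print(goto(o,(.4687,.075,.008),3.2))
E
```

```text
6.4 [0.46775764 0.0749996  0.10124771] [  8.80426444  -5.94152619 -15.14113809  80.89206541   0.5068598
  29.7542817 ] [ 0.39135949  0.54586612 -0.12882067]
(array([93.2, -0.3,  1.4]), array([-0.4215, -0.0042, -0.008 ]))
```

Request:
apply_moves(rows=[[[0,0,1,-0.13,0,0,1],[0,0,1,-0.27,-0.002,-0.004,1],[5,0,1,-0.38,-0.004,-0.008,1],[15,0,1.4,-0.4215,-0.004,-0.008,1],[30,0,1.4,-0.4215,-0.004,-0.008,1],[50,0,1.4,-0.4215,-0.004,-0.008,1],[70,0,1.4,-0.4215,-0.004,-0.008,1],[85,0,1.4,-0.4215,-0.004,-0.008,1],[93,0,1.4,-0.4215,-0.004,-0.008,1],[93,0,1.4,-0.4215,-0.004,-0.008,1],[93,0,1.4,-0.4215,-0.004,-0.008,1]]])

```text
time: 7.5
ee_pos: [0.4688, 0.0753, 0.0083]
tcp_rot: [171.9, 90.0, 175.0]
wrist_force: [-0.9, 0.0, 1.1]
opening: 0.0854
```

```bash

python3 - <<'E'
from h import *
p=cams.camera('wrist'); save(p,'w4.png')
o=get_obs(); print(o['time'],o['ee_pos'],o['q'],o['wrist_force'])
print(goto(o,(.4687,.075,.008),3.2))
E
```

```text
7.55 [0.46912504 0.07534703 0.00879555] [ 9.12227555e+00 -3.49367314e+00 -2.32309695e+01  7.02326377e+01
  3.63110082e-03  5.94255283e+00] [0.51559484 0.75632231 0.32343163]
(array([ 0.8, -0.3, -0.4]), array([-0.0004,  0.0005, -0.0001]))
```

View pics/w4.png

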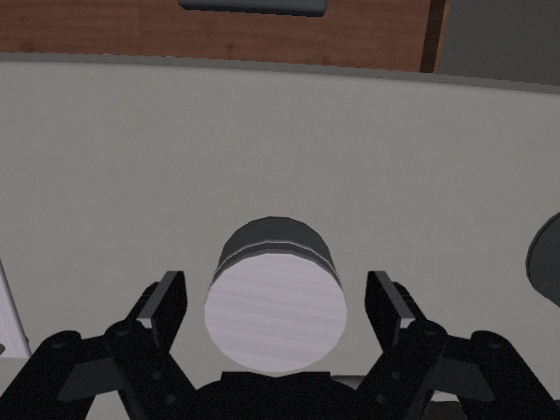

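Request:
apply_moves(rows=[[[0,0,0,0,0,0,0],[0,0,0,0,0,0,0],[0,0,0,0,0,0,0],[0,0,0,0,0,0,0],[0,0,0,0,0,0,0],[0,0,0,0,0,0,0],[0,0,0,0,0,0,0],[0,0,0,0,0,0,0]]], newtons=60)

```text
time: 8.35
ee_pos: [0.4698, 0.0754, 0.01]
tcp_rot: [2.3, 89.9, 5.5]
wrist_force: [-1.6, -0.6, 6.1]
opening: 0.0583
```

```bash

python3 - <<'E'
from h import *
p=cams.camera('wrist'); save(p,'w5.png')
o=get_obs(); print(o['time'],o['ee_pos'],o['opening'],o['wrist_force'])
E
```

```text
8.4 [0.46977362 0.07539351 0.01000729] 0.05826568219986089 [-2.02596839 -0.27794725  5.59640656]
```

View pics/w5.png

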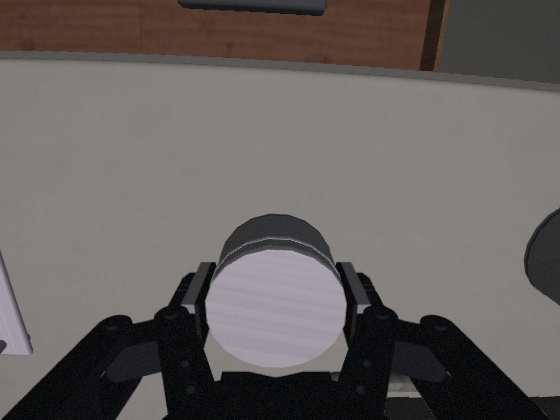

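Request:
apply_moves(rows=[[[-4,0,0,0,0,0,0],[-12,0,0,0,0,0,0],[-22,0,0,0,0,0,0],[-32,0,0,0,0,0,0],[-38,0,0,0,0,0,0],[-40,0,0,0,0,0,0],[-40,0,0,0,0,0,0],[-40,0,0,0,0,0,0],[-40,0,0,0,0,0,0],[-40,0,0,0,0,0,0]]])

```text
time: 9.4
ee_pos: [0.4695, 0.0753, 0.0496]
tcp_rot: [1.0, 89.9, 4.1]
wrist_force: [-0.0, 0.1, -1.6]
opening: 0.0585
```

```bash

python3 - <<'E'
from h import *
print(get_obs()['wrist_force'])
for i in range(3):
    p=cams.camera('wrist');  o=get_obs(); print(o['time'],o['ee_pos'],o['tcp_rot'],o['opening'],o['wrist_force'])
save(p,'w6.png')
E
```

```text
[-0.01760736  0.11243251 -1.62541671]
9.45 [0.46953138 0.07533081 0.04971236] [ 1.58074123 89.89576186  4.75549441] 0.058629857584592604 [ 0.26187617  0.10254187 -2.35947473]
9.5 [0.46955311 0.07534463 0.04976314] [ 2.67758988 89.89279657  5.85133558] 0.058188657119124444 [ 0.17410621  0.0662318  -1.05219539]
9.55 [0.46959029 0.0753715  0.04984374] [ 2.98474476 89.88320483  6.16157595] 0.05847086936009008 [ 0.00373214 -0.45908813 -1.91209627]
```

Request:
apply_moves(rows=[[[6,0,0,0,0,0,0],[16,0,0,0,0,0,0],[26,0,0,0,0,0,0],[34,0,0,0,0,0,0],[38,0,0,0,0,0,0],[39,0,0,0,0,0,0],[40,0,0,0,0,0,0],[40,0,0,0,0,0,0],[40,0,0,0,0,0,1],[40,0,0,0,0,0,1],[40,0,0,0,0,0,1],[40,0,0,0,0,0,1],[40,0,0,0,0,0,1],[40,0,0,0,0,0,1],[30,0,0,0,0,0,1],[10,0,0,0,0,0,1],[-15,0,0,0,0,0,1],[-35,0,0,0,0,0,1],[-45,0,0,0,0,0,1],[-45,0,0,0,0,0,1]]])

```text
time: 11.55
ee_pos: [0.4704, 0.0755, 0.0965]
tcp_rot: [4.3, 89.7, 7.4]
wrist_force: [0.3, -0.4, -1.0]
opening: 0.0855
```

```bash

python3 - <<'E'
from h import *
p=cams.camera('wrist'); save(p,'w7.png')
o=get_obs(); print(o['time'],o['ee_pos'],o['opening'],o['wrist_force'])
W=cloud(p)
for c in [(.4687,.075),(.451,.242)]:
    m=(np.hypot(W[...,0]-c[0],W[...,1]-c[1])<.05)&(W[...,2]>.034)&(W[...,2]<.055)
    P=W[m]
    if len(P): print(cv2.minEnclosingCircle(P[:,:2].astype(np.float32)),P.mean(0))
print(goto(o,(.451,.242,.095),3.2))
E
```

```text
11.6 [0.46979044 0.07537518 0.09514176] 0.08523340710398604 [-0.39055585 -0.69185929 -0.27462504]
((0.46893399953842163, 0.0752546563744545), 0.030209222808480263) [0.46698611 0.07521355 0.04197195]
((0.450564444065094, 0.24123767018318176), 0.030779875814914703) [0.44891999 0.23849182 0.04169112]
(array([ 1.000e-01,  1.674e+02, -9.500e+00]), array([-0.0005,  0.0029, -0.0002]))
```

View pics/w7.png

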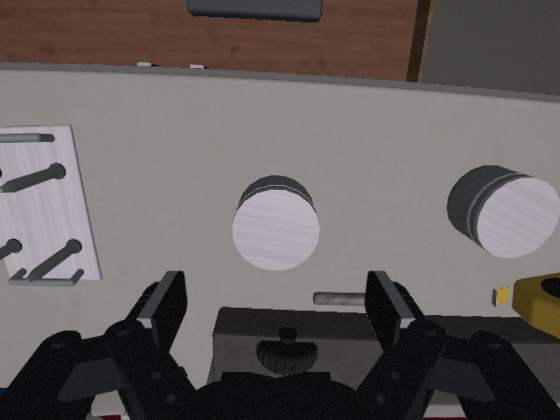

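Request:
apply_moves(rows=[[[0,8,0,0,0,0,1],[0,28,-2,0,0.001,0,1],[0,58,-4,0,0.003,0,1],[0,90,-6,0,0.003,0,1],[0,122,-8,0,0.003,0,1],[0,150,-9,0,0.003,0,1],[0,164,-9.5,0,0.003,0,1],[0,167,-9.5,0,0.003,0,1],[8,167,-9.5,0,0.003,0,1],[25,167,-9.5,0,0.003,0,1],[45,167,-9.5,0,0.003,0,1],[65,167,-9.5,0,0.003,0,1],[80,167,-9.5,0,0.003,0,1],[87,167,-9.5,0,0.003,0,1],[87,167,-9.5,0,0.003,0,1],[87,167,-9.5,0,0.003,0,1]]])

```text
time: 13.2
ee_pos: [0.4517, 0.2416, 0.0087]
tcp_rot: [37.3, 90.0, 40.5]
wrist_force: [-0.2, 0.1, 0.4]
opening: 0.0852
```

```bash

python3 - <<'E'
from h import *
p=cams.camera('wrist'); save(p,'w8.png')
o=get_obs(); print(o['time'],o['ee_pos'],o['q'],o['wrist_force'])
print(goto(o,(.451,.242,.008),3.2))
E
```

```text
13.25 [0.45185677 0.24176043 0.00902567] [ 2.81438606e+01  1.57106733e+00 -1.82112213e+01  7.01445456e+01
  8.27625432e-03  2.49782271e+01] [-0.10847361  0.40919545  1.02664837]
(array([ 1. ,  0.3, -0.8]), array([-0.0006,  0.0011, -0.0007]))
```

View pics/w8.png

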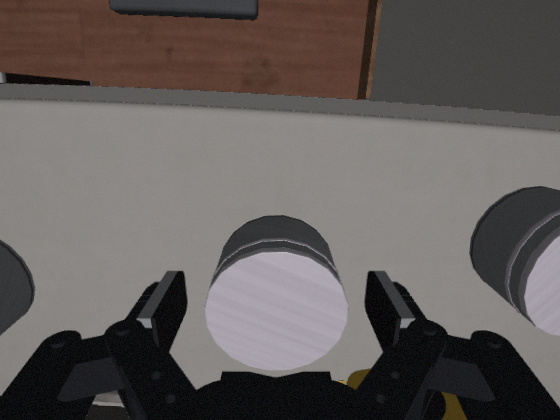

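Tin between the pads, centred (276,315). Grip and heft in one call; clamp firmer as it is a heavier one.

Request:
apply_moves(rows=[[[0,0,0,0,0,0,0],[0,0,0,0,0,0,0],[0,0,0,0,0,0,0],[0,0,0,0,0,0,0],[0,0,0,0,0,0,0],[0,0,0,0,0,0,0],[0,0,0,0,0,0,0],[0,0,0,0,0,0,0],[-4,0,0,0,0,0,0],[-12,0,0,0,0,0,0],[-22,0,0,0,0,0,0],[-32,0,0,0,0,0,0],[-38,0,0,0,0,0,0],[-40,0,0,0,0,0,0],[-40,0,0,0,0,0,0],[-40,0,0,0,0,0,0],[-40,0,0,0,0,0,0]]], newtons=80)

```text
time: 14.95
ee_pos: [0.4516, 0.2416, 0.0486]
tcp_rot: [43.7, 90.0, 46.8]
wrist_force: [-0.7, 0.1, -3.9]
opening: 0.0586
```

```bash

python3 - <<'E'
from h import *
print(get_obs()['wrist_force'])
for i in range(3):
    p=cams.camera('wrist');  o=get_obs(); print(o['time'],o['ee_pos'],o['opening'],o['wrist_force'])
save(p,'w9.png')
E
```

```text
[-0.70105905  0.06363168 -3.94264558]
15.0 [0.45157628 0.24157452 0.04857137] 0.05790892419240725 [ 0.4687523   0.28905448 -3.66942137]
15.05 [0.45160103 0.24161345 0.04864577] 0.05797668838934933 [ 0.38755976 -0.03455075 -3.73363241]
15.1 [0.45165561 0.24165953 0.04873477] 0.058169726974310054 [-0.53731017  0.03384742 -4.44427177]
```

View pics/w9.png

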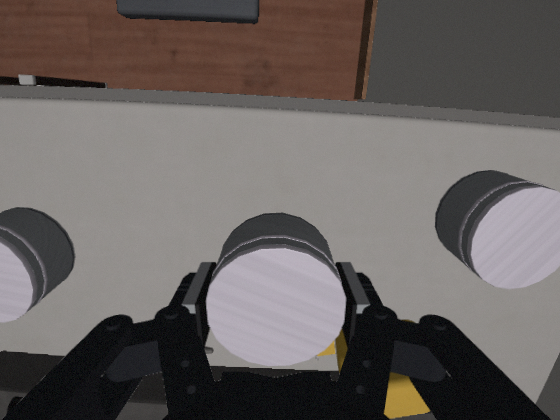

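Request:
apply_moves(rows=[[[6,0,0,0,0,0,0],[16,0,0,0,0,0,0],[26,0,0,0,0,0,0],[34,0,0,0,0,0,0],[38,0,0,0,0,0,0],[39,0,0,0,0,0,0],[40,0,0,0,0,0,0],[40,0,0,0,0,0,0],[40,0,0,0,0,0,1],[40,0,0,0,0,0,1],[40,0,0,0,0,0,1],[40,0,0,0,0,0,1],[40,0,0,0,0,0,1],[40,0,0,0,0,0,1],[30,0,0,0,0,0,1],[10,0,0,0,0,0,1],[-15,0,0,0,0,0,1],[-35,0,0,0,0,0,1],[-45,0,0,0,0,0,1],[-45,0,0,0,0,0,1]]])

```text
time: 17.1
ee_pos: [0.4524, 0.242, 0.0954]
tcp_rot: [28.0, 89.8, 31.2]
wrist_force: [-0.2, -0.5, -0.5]
opening: 0.0856
```

```bash

python3 - <<'E'
from h import *
p=cams.camera('wrist'); save(p,'w10.png')
o=get_obs(); print(o['time'],o['ee_pos'],o['opening'],o['wrist_force'])
W=cloud(p)
for c in [(.451,.242),(.4285,.374)]:
    m=(np.hypot(W[...,0]-c[0],W[...,1]-c[1])<.05)&(W[...,2]>.034)&(W[...,2]<.055)
    P=W[m]
    if len(P): print(cv2.minEnclosingCircle(P[:,:2].astype(np.float32)),P.mean(0))
print(goto(o,(.4285,.3735,.095),3.2))
E
```

```text
17.15 [0.45186658 0.24175996 0.0940354 ] 0.08516014002359228 [-0.69482015 -1.04246284  0.44526339]
((0.4497734010219574, 0.24104103446006775), 0.03017418645322323) [0.44781888 0.24113701 0.04196532]
((0.42837491631507874, 0.37306368350982666), 0.03057059273123741) [0.42631828 0.37107705 0.04177925]
(array([ -0.9, 132.8, -16.1]), array([-0.0006,  0.0014, -0.0009]))
```

View pics/w10.png

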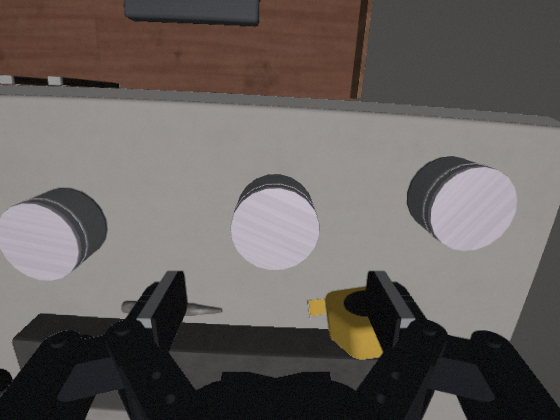

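Request:
apply_moves(rows=[[[0,8,-1,0,0,0,1],[0,28,-4,0,0.001,0,1],[0,55,-7,0,0.001,0,1],[0,85,-11,0,0.001,0,1],[0,112,-14,0,0.001,0,1],[0,128,-16,0,0.001,0,1],[0,132.5,-16,0,0.001,0,1],[0,132.5,-16,0,0.001,0,1],[8,132.5,-16,0,0.001,0,1],[25,132.5,-16,0,0.001,0,1],[45,132.5,-16,0,0.001,0,1],[65,132.5,-16,0,0.001,0,1],[80,132.5,-16,0,0.001,0,1],[86,132.5,-16,0,0.001,0,1],[86,132.5,-16,0,0.001,0,1],[86,132.5,-16,0,0.001,0,1]]])

```text
time: 18.75
ee_pos: [0.4291, 0.3733, 0.0089]
tcp_rot: [50.3, 89.9, 53.5]
wrist_force: [-0.1, -0.4, 0.8]
opening: 0.0854
```

```bash

python3 - <<'E'
from h import *
p=cams.camera('wrist'); save(p,'w11.png')
o=get_obs(); print(o['time'],o['ee_pos'],o['q'],o['wrist_force'])
print(goto(o,(.4285,.3735,.008),3.2))
E
```

```text
18.8 [0.42923362 0.37352502 0.00912898] [ 4.10173960e+01  9.06202019e+00 -1.01270946e+01  7.06782827e+01
  2.56442588e-02  3.78649588e+01] [ 0.17877654  0.0964125  -0.54302485]
(array([ 1.1,  0. , -0.7]), array([-0.0008,  0.0016, -0.0018]))
```

View pics/w11.png

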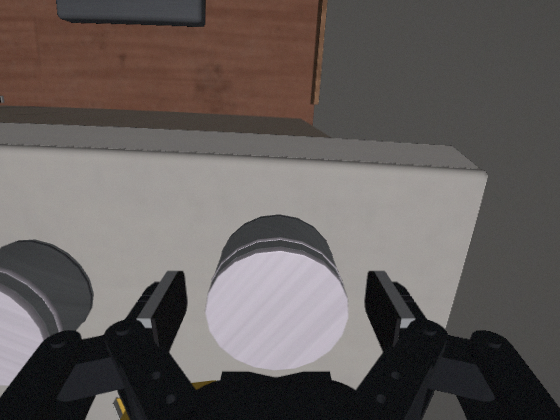

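Grip and heft, raising it enough for the traverse (90 mm).

Request:
apply_moves(rows=[[[0,0,0,0,0,0,0],[0,0,0,0,0,0,0],[0,0,0,0,0,0,0],[0,0,0,0,0,0,0],[0,0,0,0,0,0,0],[0,0,0,0,0,0,0],[0,0,0,0,0,0,0],[0,0,0,0,0,0,0],[-4,0,0,0,0,0,0],[-12,0,0,0,0,0,0],[-27,0,0,0,0,0,0],[-45,0,0,0,0,0,0],[-63,0,0,0,0,0,0],[-80,0,0,0,0,0,0],[-92,0,0,0,0,0,0],[-100,0,0,0,0,0,0],[-100,0,0,0,0,0,0],[-100,0,0,0,0,0,0],[-100,0,0,0,0,0,0]]], newtons=90)

```text
time: 20.7
ee_pos: [0.4287, 0.373, 0.1081]
tcp_rot: [67.7, 90.0, 70.8]
wrist_force: [-0.2, 0.2, -6.8]
opening: 0.0574
```

```bash

python3 - <<'E'
from h import *
print(get_obs()['wrist_force'])
for i in range(3):
    p=cams.camera('wrist');  o=get_obs(); print(o['time'],o['ee_pos'],o['opening'],o['wrist_force'])
save(p,'w12.png')
print(goto(o,(.4765,-.1165,.11),3.2))
E
```

```text
[-0.1715839   0.19021834 -6.80934201]
20.75 [0.42871024 0.37305353 0.10817292] 0.05734231910062062 [ 0.27568131 -0.38846012 -7.33865917]
20.8 [0.42876599 0.37309255 0.10826727] 0.0577430955496406 [-0.56819217  1.12788708 -7.85222969]
20.85 [0.42882815 0.37312142 0.1084456 ] 0.05738774353421855 [-0.39377181  1.44987176 -7.03666397]
(array([  -2. , -491.5,   20.7]), array([-0.0008,  0.0007, -0.001 ]))
```

View pics/w12.png

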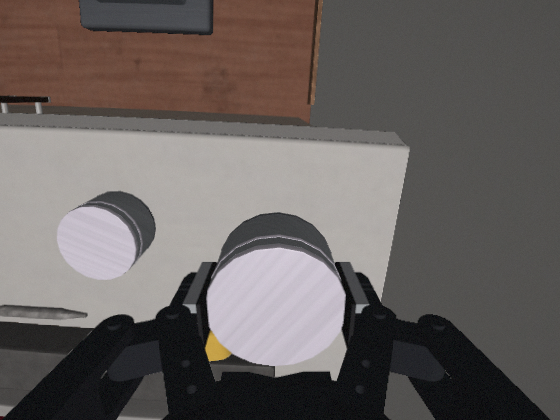

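Request:
apply_moves(rows=[[[-2,-6,0,0,0,0,0],[-2,-20,1,0,0,0,0],[-2,-42,2,0,0,0,0],[-2,-70,3,0,0,0,0],[-2,-102,4,0,0,0,0],[-2,-136,6,0,0,0,0],[-2,-170,7,0,0,0,0],[-2,-204,9,0,0,0,0],[-2,-238,10,0,0,0,0],[-2,-272,11,0,0,0,0],[-2,-306,13,0,0,0,0],[-2,-340,14,0,0,0,0],[-2,-374,16,0,0,0,0],[-2,-406,17,0,0,0,0],[-2,-436,18,0,0,0,0],[-2,-462,19,0,0,0,0],[-2,-480,20,0,0,0,0],[-2,-489,20.5,0,0,0,0],[-2,-491,20.5,0,0,0,0],[-2,-491,20.5,0,0,0,0]]])

```text
time: 22.85
ee_pos: [0.476, -0.1159, 0.1099]
tcp_rot: [65.2, 89.9, 68.4]
wrist_force: [1.0, 0.2, -5.9]
opening: 0.0576
```

```bash

python3 - <<'E'
from h import *
p=cams.camera('wrist'); save(p,'w13.png'); W=cloud(p)
o=get_obs(); print(o['time'],o['ee_pos'],o['q'],o['wrist_force'])
w=W[(W[...,2]>.05)&(W[...,2]<.07)&(abs(W[...,0]-.476)<.06)&(abs(W[...,1]+.117)<.06)]
for c in [(.508,-.141),(.506,-.088),(.446,-.144),(.444,-.092)]:
    q=w[np.hypot(w[:,0]-c[0],w[:,1]-c[1])<.014]; print(c,len(q), q.mean(0).round(4) if len(q) else '')
P=W[(W[...,2]>.12)&(W[...,2]<.16)&(np.hypot(W[...,0]-.476,W[...,1]+.117)<.034)]
print('lid',len(P),P.mean(0),cv2.minEnclosingCircle(P[:,:2].astype(np.float32)))
print(goto(o,(.4765,-.1165,.016),3.2))
E
```

```text
22.9 [ 0.47607562 -0.115528    0.10996023] [-13.68845862  -3.92017626 -12.2960888   81.61230101   0.0830415
 -16.85648366] [ 0.15174541 -0.75723664 -7.73066721]
(0.508, -0.141) 0 
(0.506, -0.088) 0 
(0.446, -0.144) 120 [ 0.4448 -0.1448  0.057 ]
(0.444, -0.092) 125 [ 0.4417 -0.0933  0.0567]
lid 17073 [ 0.46924945 -0.11683302  0.14051671] ((0.4723682999610901, -0.11698135733604431), 0.03311391919851303)
(array([94. , -1.1,  0.3]), array([-0.0006,  0.0006, -0.0013]))
```

View pics/w13.png

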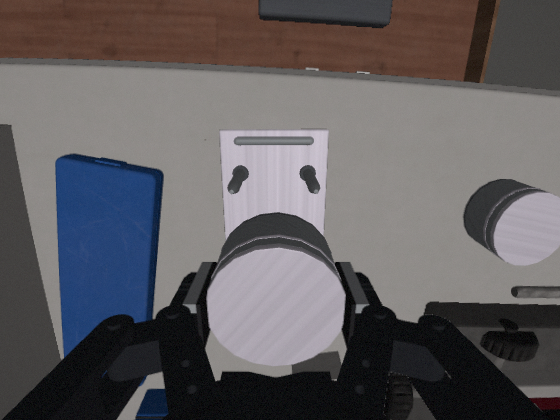

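Request:
apply_moves(rows=[[[4,-0.3,0.5,0,0,-0.001,0],[12,-0.6,0.5,0,0,-0.001,0],[24,-0.6,0.5,0,0,-0.001,0],[36,-0.6,0.5,0,0,-0.001,0],[48,-0.6,0.5,0,0,-0.001,0],[60,-0.6,0.5,0,0,-0.001,0],[72,-0.6,0.5,0,0,-0.001,0],[82,-0.6,0.5,0,0,-0.001,0],[88,-0.6,0.5,0,0,-0.001,0],[90,-0.6,0.5,0,0,-0.001,0],[90,-0.6,0.5,0,0,-0.001,0],[90,-0.6,0.5,0,0,-0.001,0]]])

```text
time: 24.1
ee_pos: [0.477, -0.116, 0.0205]
tcp_rot: [3.7, 89.9, 6.9]
wrist_force: [1.2, 0.4, -6.8]
opening: 0.0575
```

```bash

python3 - <<'E'
from h import *
print(get_obs()['wrist_force'])
p=cams.camera('wrist'); save(p,'w14.png')
o=get_obs(); print(o['time'],o['ee_pos'],o['wrist_force'])
p=cams.camera('scene'); save(p,'s14.png')
im=cv2.imread('pics/s14.png')[180:330,240:440]; cv2.imwrite('pics/s14c.png',cv2.resize(im,None,fx=4,fy=4,interpolation=cv2.INTER_CUBIC))
E
```

```text
[ 1.2316023   0.44428562 -6.7730459 ]
24.15 [ 0.47705142 -0.11606583  0.02053063] [-0.17667009 -0.17929185 -6.74487552]
```

View pics/w14.png

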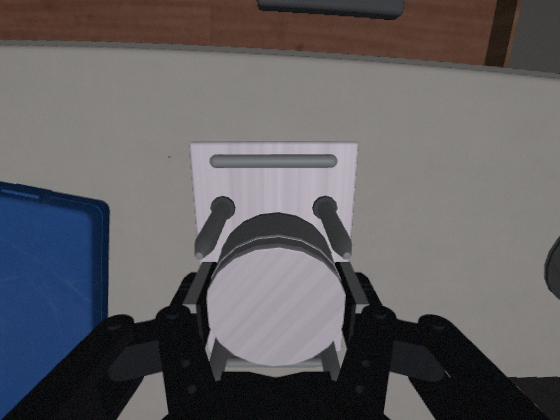

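View pics/s14c.png

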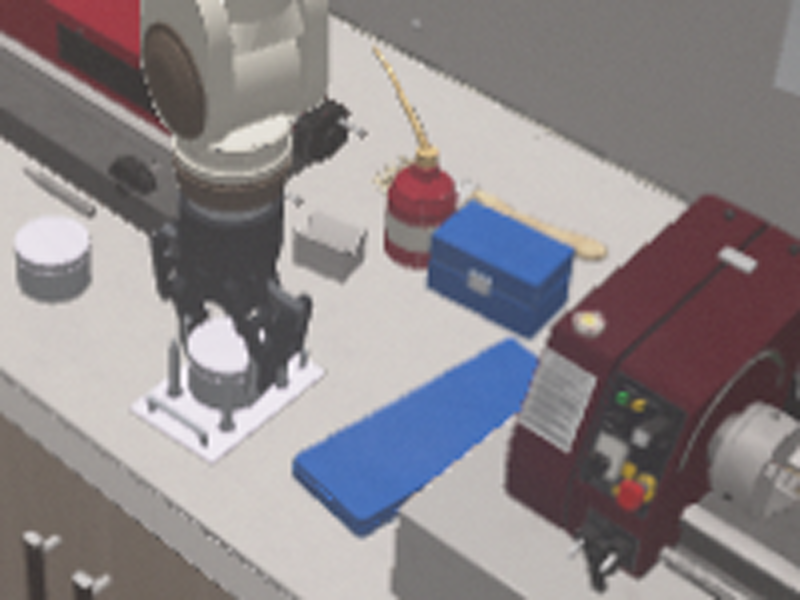

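Request:
apply_moves(rows=[[[1,0,0,0,0,0,0],[2,0,0,0,0,0,0],[3,0,0,0,0,0,0],[4,0,0,0,0,0,0],[4,0,0,0,0,0,0],[4,0,0,0,0,0,0]]])

```text
time: 24.8
ee_pos: [0.477, -0.1161, 0.0167]
tcp_rot: [1.1, 89.9, 4.3]
wrist_force: [-2.0, 0.1, -2.8]
opening: 0.0573
```

Force has dropped from −6.8 to −2.8 N, so it is down. Open and rise.

Request:
apply_moves(rows=[[[0.5,0,0,0,0,0,0],[0.5,0,0,0,0,0,1],[0.5,0,0,0,0,0,1],[0,0,0,0,0,0,1],[0,0,0,0,0,0,1],[0,0,0,0,0,0,1],[0,0,0,0,0,0,1],[-10,0,0,0,0,0,1],[-28,0,0,0,0,0,1],[-50,0,0,0,0,0,1],[-72,0,0,0,0,0,1],[-84,0,0,0,0,0,1],[-88,0,0,0,0,0,1],[-88,0,0,0,0,0,1]]])

```text
time: 26.2
ee_pos: [0.4771, -0.1161, 0.1049]
tcp_rot: [-2.9, 89.9, 0.3]
wrist_force: [0.0, 0.4, 0.1]
opening: 0.0853
```

```bash

python3 - <<'E'
from h import *
p=cams.camera('wrist'); save(p,'w15.png'); W=cloud(p)
o=get_obs(); print(o['time'],o['ee_pos'],o['q'],o['wrist_force'])
P=W[(W[...,2]>.043)&(W[...,2]<.053)&(np.hypot(W[...,0]-.476,W[...,1]+.117)<.034)]
print('lid',len(P),P.mean(0),cv2.minEnclosingCircle(P[:,:2].astype(np.float32)), np.linalg.lstsq(np.c_[P[:,:2],np.ones(len(P))],P[:,2],rcond=None)[0])
print(goto(o,(.4515,.2418,.105),3.2))
E
```

```text
26.25 [ 0.47669178 -0.1160481   0.10413851] [-1.36997604e+01 -3.79666598e+00 -1.28228866e+01  8.09214275e+01
  3.02193353e-02 -1.68673174e+01] [ 0.16057488 -0.10494589  0.345132  ]
lid 5623 [ 0.47401961 -0.11634182  0.04806377] ((0.4758416712284088, -0.1162785217165947), 0.03025762364268303) [0.00609494 0.00113251 0.04530641]
(array([ -0.8, 358.7,  -5.4]), array([-0.0006,  0.001 , -0.0002]))
```

View pics/w15.png

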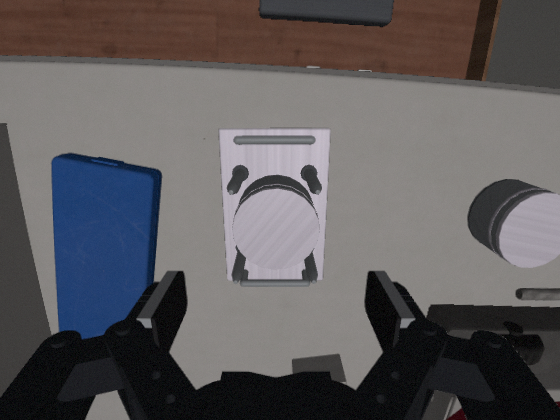

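Request:
apply_moves(rows=[[[0,10,0,0,0,0,1],[0,32,0,0,0,0,1],[0,65,-1,0,0,0,1],[0,102,-1.5,0,0.001,0,1],[0,140,-2,0,0.001,0,1],[0,178,-2.5,0,0.001,0,1],[0,216,-3,0,0.001,0,1],[0,254,-4,0,0.001,0,1],[0,292,-4.5,0,0.001,0,1],[0,324,-5,0,0.001,0,1],[0,347,-5.4,0,0.001,0,1],[0,357,-5.4,0,0.001,0,1],[3,358.5,-5.4,0,0.001,0,1],[12,358.5,-5.4,0,0.001,0,1],[28,358.5,-5.4,0,0.001,0,1],[50,358.5,-5.4,0,0.001,0,1],[70,358.5,-5.4,0,0.001,0,1],[86,358.5,-5.4,0,0.001,0,1],[95,358.5,-5.4,0,0.001,0,1],[96,358.5,-5.4,0,0.001,0,1]]])

```text
time: 28.25
ee_pos: [0.4509, 0.2404, 0.0067]
tcp_rot: [-157.6, 89.9, -154.5]
wrist_force: [-0.3, -0.0, -1.1]
opening: 0.0852
```

```bash

python3 - <<'E'
from h import *
p=cams.camera('wrist'); save(p,'w16.png')
o=get_obs(); print(o['time'],o['ee_pos'],o['wrist_force'])
print(goto(o,(.4515,.2417,.0085),3.2))
E
```

```text
28.3 [0.45137398 0.24082244 0.00763521] [-0.28551492 -0.17965132  0.58108207]
(array([-0.9,  0.9,  0.2]), array([-0.0014, -0.0009,  0.0003]))
```

View pics/w16.png

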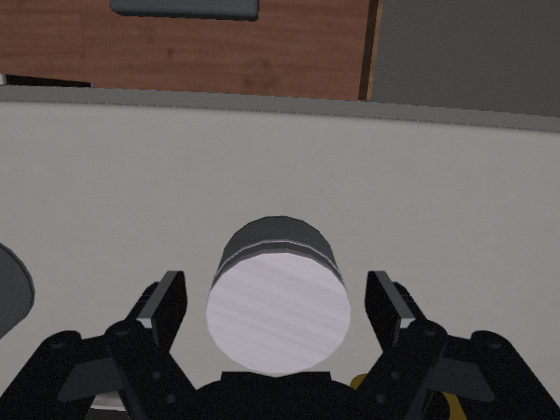

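Request:
apply_moves(rows=[[[-1,0.9,0,0,0,0,0],[-1,0.9,0,0,0,0,0],[-1,0.9,0,0,0,0,0],[-1,0.9,0,0,0,0,0],[-1,0.9,0,0,0,0,0],[-1,0.9,0,0,0,0,0],[-1,0.9,0,0,0,0,0],[-1,0.9,0,0,0,0,0],[-5,0.9,0,0,0,0,0],[-14,0.9,0,0,0,0,0],[-30,0.9,0,0,0,0,0],[-50,0.9,0,0,0,0,0],[-70,0.9,0,0,0,0,0],[-90,0.9,0,0,0,0,0],[-106,0.9,0,0,0,0,0],[-115,0.9,0,0,0,0,0],[-117,0.9,0,0,0,0,0],[-117,0.9,0,0,0,0,0]]], newtons=80)

```text
time: 30.1
ee_pos: [0.4513, 0.2417, 0.1244]
tcp_rot: [-162.1, 89.9, -159.0]
wrist_force: [0.1, -0.6, -4.4]
opening: 0.0583
```

```bash

python3 - <<'E'
from h import *
p=cams.camera('wrist'); save(p,'w17.png');W=cloud(p)
o=get_obs(); print(o['time'],o['ee_pos'],o['wrist_force'],o['opening'])
e=o['ee_pos'];P=W[(W[...,2]>e[2]+.02)&(W[...,2]<e[2]+.036)&(np.hypot(W[...,0]-e[0],W[...,1]-e[1])<.031)]
print('lid',P.mean(0)-e)
print(goto(o,(.4767,-.116,.125),3.2))
E
```

```text
30.15 [0.4511542  0.24161821 0.1239368 ] [-0.16412325  0.07938434 -3.90738049] 0.05769419798926794
lid [-0.00404736 -0.00022536  0.03220532]
(array([  -0.8, -358.5,    6.1]), array([-0.0015, -0.0018,  0.0007]))
```

Request:
apply_moves(rows=[[[0,-6,0,0,0,0,0],[0,-20,0,0,-0.001,0,0],[0,-42,1,0,-0.002,0,0],[0,-70,1.5,0,-0.002,0,0],[0,-100,2,0,-0.002,0,0],[0,-130,2.5,0,-0.002,0,0],[0,-160,3,0,-0.002,0,0],[0,-190,3.5,0,-0.002,0,0],[0,-220,4,0,-0.002,0,0],[0,-250,4.5,0,-0.002,0,0],[0,-280,5,0,-0.002,0,0],[0,-308,5.5,0,-0.002,0,0],[0,-332,6,0,-0.002,0,0],[0,-348,6,0,-0.002,0,0],[0,-356,6,0,-0.002,0,0],[0,-358.5,6,0,-0.002,0,0],[0,-358.5,6,0,-0.002,0,0],[0,-358.5,6,0,-0.002,0,0]]])

```text
time: 31.95
ee_pos: [0.4765, -0.1155, 0.1241]
tcp_rot: [-84.1, 90.0, -80.9]
wrist_force: [-0.6, 0.0, -3.4]
opening: 0.0575
```

```bash

python3 - <<'E'
from h import *
p=cams.camera('wrist'); save(p,'w18.png')
o=get_obs(); print(o['time'],o['ee_pos'],o['wrist_force'],o['opening'])
print(goto(o,(.4767,-.116,.061),3.2))
E
```

```text
32.0 [ 0.47654601 -0.11540575  0.12417092] [-0.44571371  0.12845504 -4.71264677] 0.057735564432128184
(array([63.2, -0.6,  0.1]), array([-0.0006,  0.0001,  0.0006]))
```

View pics/w18.png

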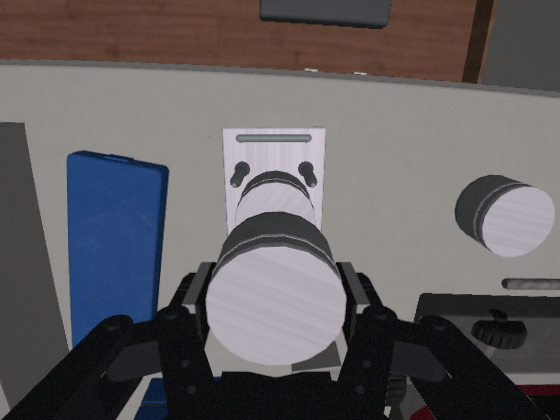

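Request:
apply_moves(rows=[[[4,-0.6,0,0,0,0,0],[12,-0.6,0,0,0,0,0],[24,-0.6,0,0,0,0,0],[36,-0.6,0,0,0,0,0],[48,-0.6,0,0,0,0,0],[57,-0.6,0,0,0,0,0],[61,-0.6,0,0,0,0,0],[62,-0.6,0,0,0,0,0],[62,-0.6,0,0,0,0,0],[63,-0.6,0,0,0,0,0],[64,-0.6,0,0,0,0,0],[65,-0.6,0,0,0,0,0],[65,-0.6,0,0,0,0,0],[65,-0.6,0,0,0,0,0]]])

```text
time: 33.4
ee_pos: [0.4766, -0.116, 0.0592]
tcp_rot: [-66.1, 90.0, -62.9]
wrist_force: [-0.3, -0.5, -4.7]
opening: 0.0581
```

Request:
apply_moves(rows=[[[0.7,0,0,0,0,0,0],[1.4,0,0,0,0,0,0],[2,0,0,0,0,0,0],[2,0,0,0,0,0,0],[2,0,0,0,0,0,0]]])

```text
time: 33.9
ee_pos: [0.4768, -0.1161, 0.0583]
tcp_rot: [-34.7, 89.9, -31.6]
wrist_force: [-4.1, 1.2, 6.4]
opening: 0.0582
```

```bash

python3 - <<'E'
from h import *
p=cams.camera('wrist'); save(p,'w19.png')
o=get_obs(); print(o['time'],o['ee_pos'],o['wrist_force'],o['opening'])
E
```

```text
33.95 [ 0.47676332 -0.11606149  0.05823503] [-4.29158089  1.78830668  6.17483321] 0.058241310976758644
```

View pics/w19.png

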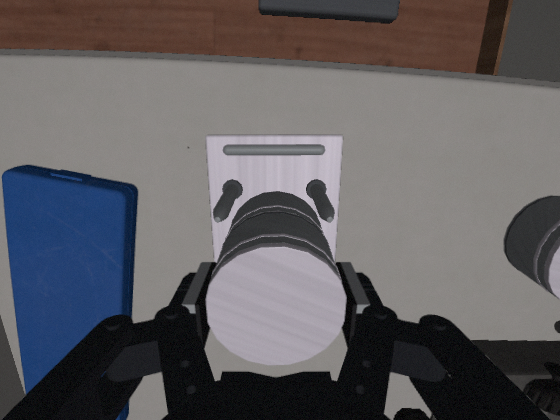

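Seated on the lower tin (force now pushing up), aligned. Ease off 1 mm, open, rise.

Request:
apply_moves(rows=[[[-0.5,0,0,0,0,0,0],[-0.7,0,0,0,0,0,1],[-0.7,0,0,0,0,0,1],[-0.7,0,0,0,0,0,1],[-0.7,0,0,0,0,0,1],[-0.7,0,0,0,0,0,1],[-0.7,0,0,0,0,0,1],[-10,0,0,0,0,0,1],[-28,0,0,0,0,0,1],[-50,0,0,0,0,0,1],[-72,0,0,0,0,0,1],[-84,0,0,0,0,0,1],[-86,0,0,0,0,0,1],[-86,0,0,0,0,0,1]]])

```text
time: 35.35
ee_pos: [0.4767, -0.116, 0.1441]
tcp_rot: [-35.7, 89.9, -32.5]
wrist_force: [0.1, 0.4, 0.8]
opening: 0.0856
```

```bash

python3 - <<'E'
from h import *
p=cams.camera('wrist'); save(p,'w20.png'); W=cloud(p)
o=get_obs(); print(o['time'],o['ee_pos'],o['wrist_force'])
P=W[(W[...,2]>.085)&(W[...,2]<.095)&(np.hypot(W[...,0]-.476,W[...,1]+.117)<.034)]
print('lid',len(P),P.mean(0),cv2.minEnclosingCircle(P[:,:2].astype(np.float32)), np.linalg.lstsq(np.c_[P[:,:2],np.ones(len(P))],P[:,2],rcond=None)[0])
print(goto(o,(.4695,.0754,.105),3.2))
E
```

```text
35.4 [ 0.47638922 -0.11594013  0.14344597] [-1.13653934  0.36438465 -0.8134204 ]
lid 5771 [ 0.47311999 -0.11630458  0.09006655] ((0.4748185873031616, -0.11622706800699234), 0.03020712174475193) [0.00661934 0.0017303  0.08713605]
(array([ 38.4, 191.4,   3.7]), array([-0.0006,  0.0001,  0.0005]))
```

View pics/w20.png

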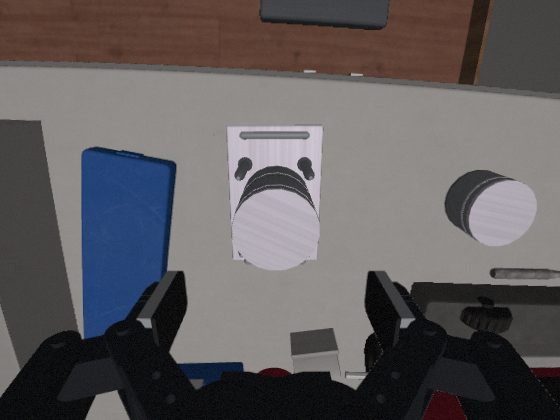

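Request:
apply_moves(rows=[[[0,8,0,0,0,0,1],[0,28,0.5,0,0,0,1],[0,58,1,0,0,0,1],[0,92,2,0,0,0,1],[5,126,2.5,0,0,0,1],[15,158,3,0,0,0,1],[28,180,3.5,0,0,0,1],[38,190,3.7,0,0,0,1],[44,191.5,3.7,0,0,0,1],[55,191.5,3.7,0,0,0,1],[75,191.5,3.7,0,0,0,1],[95,191.5,3.7,0,0,0,1],[115,191.5,3.7,0,0,0,1],[130,191.5,3.7,0,0,0,1],[135,191.5,3.7,0,0,0,1],[135,191.5,3.7,0,0,0,1],[135,191.5,3.7,0,0,0,1]]])

```text
time: 37.1
ee_pos: [0.47, 0.075, 0.009]
tcp_rot: [-23.4, 89.9, -20.3]
wrist_force: [0.5, 0.6, -1.2]
opening: 0.0852
```

```bash

python3 - <<'E'
from h import *
p=cams.camera('wrist'); save(p,'w21.png')
o=get_obs(); print(o['time'],o['ee_pos'],o['wrist_force'])
print(goto(o,(.4695,.0754,.0085),3.2))
E
```

```text
37.15 [0.47016139 0.0751606  0.00926192] [-0.24162991  0.39807179 -0.81590385]
(array([ 0.8,  0.3, -0.6]), array([-0.0012,  0.0015,  0.0004]))
```

View pics/w21.png

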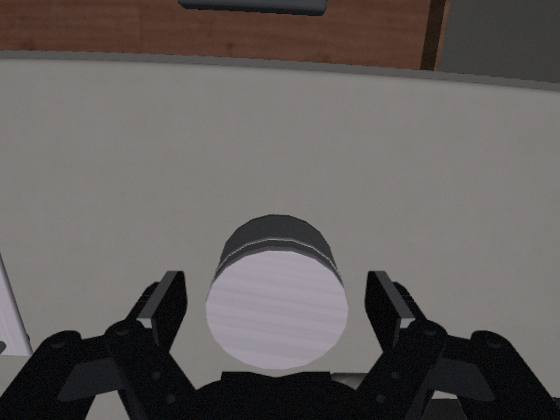

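Request:
apply_moves(rows=[[[0,0,0,0,0,0,0],[0,0,0,0,0,0,0],[0,0,0,0,0,0,0],[0,0,0,0,0,0,0],[0,0,0,0,0,0,0],[0,0,0,0,0,0,0],[0,0,0,0,0,0,0],[0,0,0,0,0,0,0],[-5,0,0,0,0,0,0],[-14,0,0,0,0,0,0],[-30,0,0,0,0,0,0],[-52,0,0,0,0,0,0],[-76,0,0,0,0,0,0],[-100,0,0,0,0,0,0],[-122,0,0,0,0,0,0],[-136,0,0,0,0,0,0],[-141,0,0,0,0,0,0],[-141,0,0,0,0,0,0],[-141,0,0,0,0,0,0]]], newtons=70)

```text
time: 39.05
ee_pos: [0.4696, 0.0752, 0.1493]
tcp_rot: [-79.1, 90.0, -76.0]
wrist_force: [-0.0, -0.4, -2.3]
opening: 0.0582
```

```bash

python3 - <<'E'
from h import *
p=cams.camera('wrist'); save(p,'w22.png');W=cloud(p)
o=get_obs(); print(o['time'],o['ee_pos'],o['wrist_force'],o['opening'])
e=o['ee_pos'];P=W[(W[...,2]>e[2]+.02)&(W[...,2]<e[2]+.036)&(np.hypot(W[...,0]-e[0],W[...,1]-e[1])<.031)]
print('lid',P.mean(0)-e)
print(goto(o,(.4765,-.116,.15),3.2))
E
```

```text
39.1 [0.46948547 0.07516306 0.14912282] [ 1.43366473  0.18879466 -1.55728358] 0.05829450713583517
lid [-0.00459401 -0.00023641  0.03132735]
(array([  -0.8, -191.3,   -3.5]), array([-0.0011, -0.0003,  0.0005]))
```

Request:
apply_moves(rows=[[[0,-6,0,0,0,0,0],[0,-20,0,0,0,0,0],[0,-42,-1,0,0,0,0],[0,-70,-1.5,0,0,0,0],[0,-100,-2,0,0,0,0],[0,-130,-2.5,0,0,0,0],[0,-157,-3,0,0,0,0],[0,-177,-3.4,0,0,0,0],[0,-188,-3.5,0,0,0,0],[0,-191.5,-3.5,0,0,0,0],[0,-191.5,-3.5,0,0,0,0],[0,-191.5,-3.5,0,0,0,0],[4,-191.5,-3.5,0,0,0,0],[13,-191.5,-3.5,0,0,0,0],[25,-191.5,-3.5,0,0,0,0],[36,-191.5,-3.5,0,0,0,0],[42,-191.5,-3.5,0,0,0,0],[44,-191.5,-3.5,0,0,0,0],[44,-191.5,-3.5,0,0,0,0],[44,-191.5,-3.5,0,0,0,0]]])

```text
time: 41.1
ee_pos: [0.4766, -0.1164, 0.1056]
tcp_rot: [-71.8, 90.0, -68.6]
wrist_force: [-0.0, -0.3, -1.1]
opening: 0.0581
```

```bash

python3 - <<'E'
from h import *
p=cams.camera('wrist'); save(p,'w23.png')
o=get_obs(); print(o['time'],o['ee_pos'],o['wrist_force'],o['opening'])
print(goto(o,(.4765,-.116,.101),3.2))
E
```

```text
41.15 [ 0.47669643 -0.11637316  0.10567364] [ 0.04757529 -0.07544059 -2.19035683] 0.058227551608082496
(array([ 4.7,  0.4, -0.2]), array([-0.0012,  0.0004,  0.0008]))
```

View pics/w23.png

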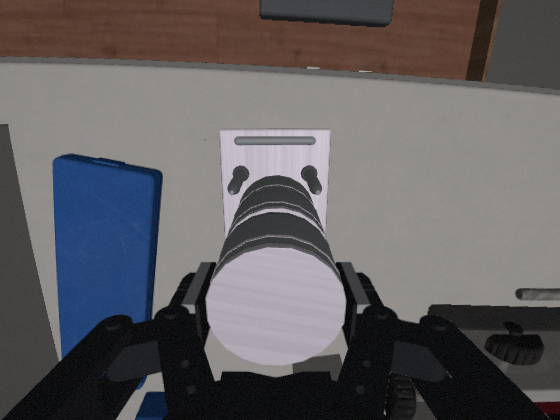

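Request:
apply_moves(rows=[[[1,0.3,0,0,0,0,0],[2,0.3,0,0,0,0,0],[3,0.3,0,0,0,0,0],[4,0.3,0,0,0,0,0],[4,0.3,0,0,0,0,0],[4,0.3,0,0,0,0,0]]])

```text
time: 41.75
ee_pos: [0.4767, -0.1161, 0.1016]
tcp_rot: [-66.0, 90.0, -62.8]
wrist_force: [-0.6, -0.3, -0.9]
opening: 0.0585
```

Request:
apply_moves(rows=[[[0.5,0,0,0,0,0,0],[1,0,0,0,0,0,0],[1.5,0,0,0,0,0,0],[1.5,0,0,0,0,0,0],[1.5,0,0,0,0,0,0]]])

```text
time: 42.25
ee_pos: [0.4768, -0.1161, 0.1006]
tcp_rot: [-44.1, 89.9, -41.0]
wrist_force: [-2.5, 0.7, 5.3]
opening: 0.0585
```

Contact (+5 N). Ease, open, rise clear.

Request:
apply_moves(rows=[[[-0.3,0,0,0,0,0,0],[-0.4,0,0,0,0,0,1],[-0.4,0,0,0,0,0,1],[-0.4,0,0,0,0,0,1],[-0.4,0,0,0,0,0,1],[-0.4,0,0,0,0,0,1],[-0.4,0,0,0,0,0,1],[-10,0,0,0,0,0,1],[-28,0,0,0,0,0,1],[-50,0,0,0,0,0,1],[-72,0,0,0,0,0,1],[-84,0,0,0,0,0,1],[-86,0,0,0,0,0,1],[-86,0,0,0,0,0,1],[-86,0,0,0,0,0,1]]])

```text
time: 43.75
ee_pos: [0.4763, -0.1159, 0.1856]
tcp_rot: [-142.8, 90.0, -139.7]
wrist_force: [0.4, -0.9, 0.3]
opening: 0.0855
```

```bash

python3 - <<'E'
from h import *
p=cams.camera('wrist'); save(p,'w24.png'); W=cloud(p)
s=cams.camera('scene'); save(s,'s24.png')
t=cams.camera('top'); save(t,'t24.png')
o=get_obs(); print(o['time'],o['ee_pos'],o['wrist_force'])
P=W[(W[...,2]>.125)&(W[...,2]<.14)&(np.hypot(W[...,0]-.476,W[...,1]+.117)<.034)]
print('lid',len(P),P.mean(0),cv2.minEnclosingCircle(P[:,:2].astype(np.float32)), np.linalg.lstsq(np.c_[P[:,:2],np.ones(len(P))],P[:,2],rcond=None)[0])
im=cv2.imread('pics/s24.png')[150:330,160:420]; cv2.imwrite('pics/s24c.png',cv2.resize(im,None,fx=3,fy=3,interpolation=cv2.INTER_CUBIC))
E
```

```text
43.9 [ 0.47633079 -0.11590715  0.18572885] [ 0.05147077  0.54566659 -0.58156895]
lid 5827 [ 0.47317985 -0.11631349  0.13199184] ((0.47504281997680664, -0.11652655899524689), 0.030265744775533676) [0.01263685 0.0006953  0.12609321]
```

View pics/w24.png

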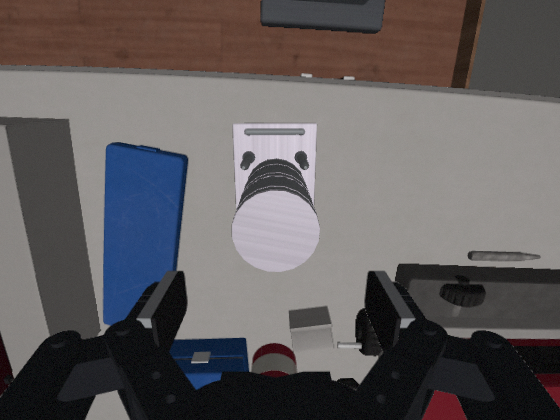

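View pics/s24c.png

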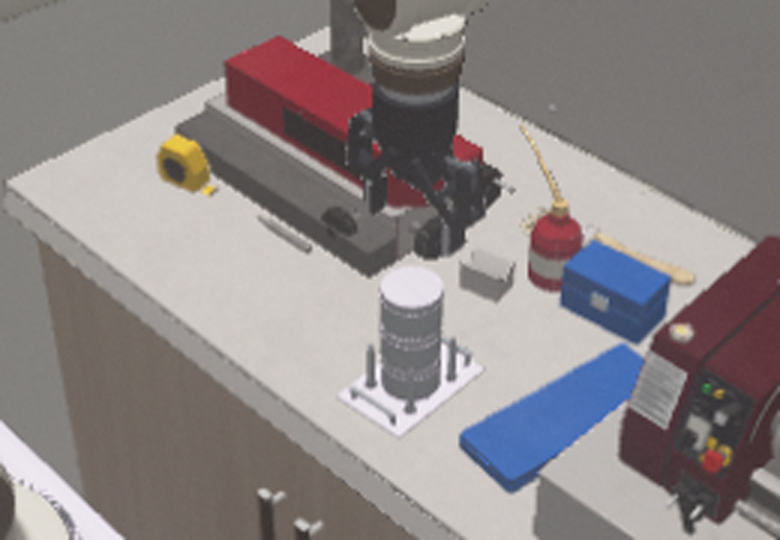

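View pics/t24.png

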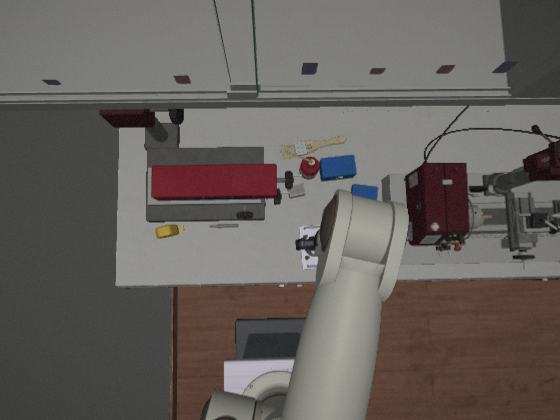

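The stack stands straight between the posts (top lid level at 0.132 m, scene crop (410,340)). The tape, punch, V-block and oil can look where they were, and the gripper is clear.

```bash
python3 -c "
from h import *
print(get_obs()['wrist_force']); print(bot.job_done())"
```

```text
[ 0.05147077  0.54566659 -0.58156895]
the job is handed in; nothing more can be done
None
```

The three tins are stacked between the carrier's posts, heaviest at the bottom and lightest on top, and I handed the job in at about 43.9 s.

| Tin, by starting place | Lift force | Mass | Place in stack |
|---|---|---|---|
| far left | 7.2 N | about 0.7 kg | bottom |
| middle | 3.9 N | about 0.40 kg | middle |
| nearest the carrier | 1.7 N | about 0.17 kg | top |

**Last checks:** the lids measured 48, 90 and 132 mm high as each tin went on, level and in line to about 1 mm. The stack stands upright between the posts. The gripper is open, with its fingertips about 54 mm above the top lid, and the wrist force is about zero. The other things look to be where they started, judged by eye from the pictures.

**One mishap:** on the first approach the last joint reached its 180° limit. The tool stopped short, and an open finger rested on the lid of the lightest tin with about 20 N. That tin neither shifted nor tipped. I then turned the gripper half round for the rest of the job. No other check failed.

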